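Register the bottle rack in the filling corner

ROBOT

A 6-joint arm with a two-finger parallel gripper is mounted at the origin on the work surface. World frame = base frame: x ahead of the robot, y to its left, z up, the work surface at z = 0. Lengths are in m, angles in degrees, forces in N, time in s.
With the tool pointing down it reaches from about 0.3 to 0.75 m from the base axis. Payload 8.5 kg.
Tool frame: the origin (TCP) lies between the finger pads; the fingertips stand env.finger_overhang ahead of it and the grasp point (between the pads) lies 2 mm behind it (env.finger_overhang is the distance from the TCP to the fingertips, in m); z points along the fingers, y is the line along which they close (so a half turn about z gives the same grasp; the last joint's range is limited). The gripper opens to 85 mm and grips with 20 to 120 N. Pads are 22 mm wide; open, the fingers measure 114 mm over their backs; the gripper's body (76 mm by 85 mm) begins 54 mm behind the grasp point. The pads swing forward as they close: fully open they stand 13 mm farther back than shut.
Start: joints at [-76.851, 21.807, 74.336, -0, 83.858, -12.336], TCP at [0.237, -0.496, 0.248] pointing down, gripper open.
Joint ranges: [-178.18, 178.18], [-50.72, 133.34], [12.68, 142.11], [-81.47, 261.47], [9.98, 163.14], [-165.26, 165.26]. Speed limits (degrees/s): [136.94, 136.94, 180, 180, 180, 180].

INTERFACE

Orientations are given as a 3x3 rotation matrix whose columns are the frame's x, y, z axes.
In Python, from rig import env gives the robot as it stands. The module is installed in compiled form; this text tells all that it offers.
- The arm moves only by the tool jog_arm, never from a script. Its arguments are lists of equal length, an entry for each row: "hand": the finger opening in m, from 0 to 0.0854; "travel": the shift along the world's x, y, z in m, a list of three; "yaw": the turn about the world's z in rad. A call has exactly 5 rows; each row shifts and turns the commanded pose from where the row before left it; what a row does not reach is not made up. A row lasts 1/8 s, in which the tool goes at most 62.5 mm and 10.7 degrees, less where a joint would pass 70% of its speed; a pose out of reach is approached as far as the arm can. A call is refused whole if a number of a shift passes 0.0625 or a number of a turn 0.188, either way. A call with a gripper value outside its range is refused whole. The fingers move at their own pace and stop on an object; "grip_force" is the grip in N (left out, the last holds). Time passes only in rows, so rows that do not move let the fingers close, or fill a call up. It gives the time, the measured TCP pose, the force, the opening and the grip force at its end, in the units of the state.
- env.observe(): the state, without advancing time (a new reading comes with each control period).
- env.get_image(name): name is "scene" or "top"; returns the picture (400x640x3 uint8, red, green, blue); there is no depth.
- env.calibration(name): a dict with "fx", "fy", "cx", "cy" (pixels), "position" and "rotation" of the camera in the world. Camera axes: x right, y down, z forward; pixel columns grow to the right and rows downward; lengths in m; the calibration is good to about 2 mm. A picture is of the moment at which its call begins. calibration takes no time and is no camera call.
- env.close_job(): hands the job in; it is judged then, once.
The state is a dict: "time_s": time; "q": joint angles; "qvel": joint speeds; "joint_efforts": joint torques, N m; "position": TCP position; "tool_rot": TCP orientation; "ft_force": force on the tool from outside, world axes, zero at the start; "wrist_torque": the same for the moment, N m; "grip_width": finger opening in m; "gripper_force": force on a finger pad.
Only numpy, scipy, OpenCV 4.12 (cv2) and the standard library are available. Lean on these libraries where they do the work, as an engineer would, in place of code of your own. Each camera call takes 0.05 s, during which the arm holds its last target. There are 200 camera calls.

TASK

In the filling corner (aluminium plate with a red and a yellow stop) a stray bottle is standing in the way: stand it upright in the blue tray and let go of it. Then set the wooden bottle rack flat on the plate, long side flush against the red long stop and one end flush against the yellow short stop, and finish while still holding it with the gripper, pressed firmly (about 10 N, not much harder) against both stops at once. Do not topple the stray bottle, tip the rack or disturb the other things on the bench.

Things in the scene. Friction and masses are not known exactly. Their poses are not given: they have to be found in the camera images.
- station: Filling corner, fixed, placed differently each time: aluminium plate 150 (x) x 200 (y) x 10 mm with two rigid stops. Origin: centre of the plate's underside, on the bench; z up. Inner face of the red long stop at x = +60 mm (looks to -x), of the yellow short stop at y = +80 mm (looks to -y). The seated rack has its middle at x = +20, y = +10 mm, long axis along y (either way round).
- long_stop: Red rigid bar fixed on the plate along the station's y, 14 mm thick, 200 mm long, 36 mm high above the plate. Origin: centre of its underside; its inner face is 7 mm from there towards station -x. Plate and stops are smooth metal (friction with the wood about 0.25), so part of a push is lost to rubbing.
- short_stop: Yellow rigid bar fixed on the plate along the station's x, 14 mm thick, 120 mm long, 36 mm high above the plate. Origin: centre of its underside; its inner face is 7 mm from there towards station -y.
- corner (a point): Point on the plate's top where the inner faces of the two stops meet; axes as the station's.
- rack_centre (a point): Middle of the loose bottle rack, 52.5 mm above its underside; z up, y its long axis. It starts flat on the bench on either side of the station, 0.4 to 0.8 kg. Take it by the fin, fingers closing along x, about 85 mm above the underside: there they are clear of the stops and bottles.
- stray_centre (a point): Loose stray amber bottle with black cap, about 0.16 kg, standing upright on the plate where the rack must go: diameter 44 mm up to 87 mm above its base, cap 30 mm diameter from 102 mm to 125 mm. Point: on its axis, half-way up (62.5 mm above its base). Gripping its body 75 mm above the base keeps the fingers over the stops.
- tray: Fixed blue plastic tray for stray bottles, 150 x 150 mm outside, 14 mm high, walls and floor 5 mm thick, placed on the other side of the station from the rack. Origin: centre of its underside, z up.
- rack: The same rack; origin: centre of its underside. Wooden block 80 (x) x 140 (y) x 40 mm high; in its middle an upright dark wooden grip fin 14 mm thick (x), 44 mm long (y), from 40 to 105 mm above the underside; four small amber bottles with white caps (28 mm diameter, tops at 100 mm) fixed in it at x = +-20, y = +-50 mm.
- stray: The same stray bottle; origin: centre of its base.
- sample_a: Bystander: loose amber sample bottle, white cap, 42 mm diameter, 95 mm high; origin: centre of its base.
- sample_b: Bystander like sample_a.
- funnel: Bystander: loose steel funnel standing mouth down, 90 mm wide, 95 mm high; origin: centre of its underside.
- cup: Bystander: loose red cup, 72 mm wide, 75 mm high; origin: centre of its underside.
- flask: Bystander: loose clear bottle with cork, 66 mm diameter, 150 mm high; origin: centre of its base.
- darkbottle: Bystander: loose green bottle with black cap, 66 mm diameter, 150 mm high; origin: centre of its base.

How it is judged:
By the outcome, as a careful person would: the job done as asked, in the order asked, and still so for the second after the job is handed in, while the arm keeps its last pose, push and grip.
It also fails if it takes over 72 s, if anything falls off the work surface, if the arm or the gripper's body presses on something with over 40 N, if the wrist force passes 120 N, or if a joint passes its speed limit or range.

## Working session

There is one attempt and no reset: what is moved stays moved. The work goes in short steps, Python scripts to look and compute and a tool call to move; the robot and the scene stay as the last step left them, time stands still between calls to the robot, and variables do not carry over. Pictures are saved under pics/ and viewed, at most 10 in all, crops included, and the job is handed in when it is done.

Besides the shell and the picture viewer there is one more tool, called after "Request:" as name([rows], argument=value, ...), one row to a line, values as JSON. jog_arm: Moves the arm, as the interface text tells. Its arguments: {"type":"object","properties":{"hand":{"type":"array"},"travel":{"type":"array"},"yaw":{"type":"array"},"grip_force":{"type":"number"}},"required":["hand","travel","yaw"]}

```bash
mkdir -p pics
python3 - <<'E'
from rig import env
import cv2,numpy as np
for n in("scene","top"):
    im=env.get_image(n); cv2.imwrite(f"pics/{n}0.png",im[:,:,::-1])
    c=env.calibration(n); print(n,{k:np.round(v,4).tolist() for k,v in c.items()})
o=env.observe(); print({k:np.round(v,3).tolist() for k,v in o.items()},env.finger_overhang)
E
```

```text
scene {'fx': 369.6637, 'fy': 369.6637, 'cx': 322.1961, 'cy': 196.7393, 'position': [1.4037, 0.129, 0.8934], 'rotation': [[-0.1684, 0.6728, -0.7204], [0.9857, 0.1212, -0.1172], [0.0084, -0.7299, -0.6835]]}
top {'fx': 465.5761, 'fy': 465.5761, 'cx': 317.5492, 'cy': 197.1707, 'position': [0.3619, 0.0211, 1.4237], 'rotation': [[-0.0257, -0.9913, 0.1287], [-0.9997, 0.0254, -0.0041], [0.0008, -0.1288, -0.9917]]}
{'time_s': 0.1, 'q': [-76.85, 21.838, 74.38, -0.0, 83.86, -12.335], 'qvel': [-0.014, -0.061, -0.175, 0.143, 0.061, 0.039], 'joint_efforts': [0.003, -44.922, -23.166, -0.0, 0.004, 0.0], 'position': [0.237, -0.496, 0.248], 'tool_rot': [[0.903, 0.43, -0.0], [0.43, -0.903, 0.001], [0.0, -0.001, -1.0]], 'ft_force': [-0.319, -0.485, -0.347], 'wrist_torque': [0.021, -0.05, 0.036], 'gripper_force': 0.0, 'grip_width': 0.086} 0.017
```

View pics/top0.png

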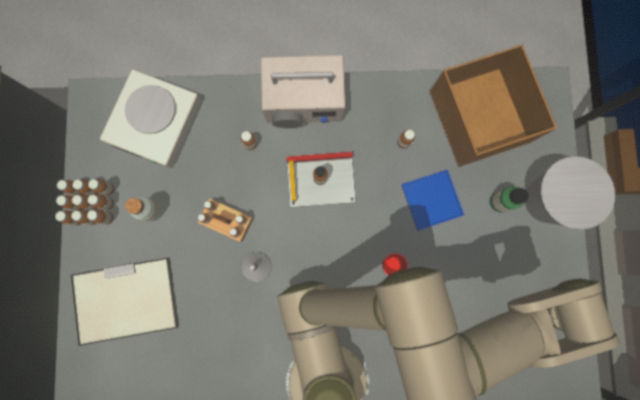

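View pics/scene0.png

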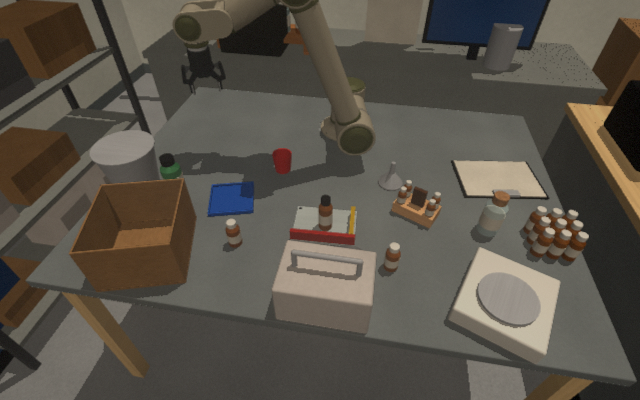

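The top view shows the station near (320,180), with the red stop on its far side (+x) and the yellow stop to the left (+y). The stray is at (320,173), the rack at (225,218), the tray at (433,200), the cup at (395,264) and the funnel at (257,266). The scene view agrees.

```bash
cat > h.py <<'E'
from rig import env
import cv2,numpy as np
def ray(n,u,v,z):
    c=env.calibration(n); R=np.array(c["rotation"]); p=np.array(c["position"])
    d=R@np.array([(u-c["cx"])/c["fx"],(v-c["cy"])/c["fy"],1.0]); return p+d*(z-p[2])/d[2]
def blobs(im,lo,hi,box,amin=8):
    u0,v0,u1,v1=box; hsv=cv2.cvtColor(im,cv2.COLOR_RGB2HSV)
    m=np.zeros(im.shape[:2],np.uint8); m[v0:v1,u0:u1]=cv2.inRange(hsv,np.array(lo),np.array(hi))[v0:v1,u0:u1]
    cs,_=cv2.findContours(m,cv2.RETR_EXTERNAL,cv2.CHAIN_APPROX_NONE)
    return m,sorted([c for c in cs if cv2.contourArea(c)>=amin],key=cv2.contourArea,reverse=True)
E
python3 - <<'E'
from h import *
im=env.get_image("top")
def rect(c,z):
    P=np.array([ray("top",u,v,z)[:2] for u,v in c[:,0,:]],np.float32); r=cv2.minAreaRect(P)
    (cx,cy),_,_=r; b=cv2.boxPoints(r); e1=b[1]-b[0]; e2=b[2]-b[1]
    if np.linalg.norm(e1)<np.linalg.norm(e2): e1,e2=e2,e1
    return np.round([cx,cy],4),np.round([np.linalg.norm(e1),np.linalg.norm(e2)],3),round(np.degrees(np.arctan2(e1[1],e1[0])),1)
for nm,lo,hi,box,z in [("red",(0,120,60),(8,255,255),(280,145,362,170),.046),("red2",(170,120,60),(180,255,255),(280,145,362,170),.046),("yel",(18,120,80),(35,255,255),(280,150,305,215),.046),
  ("tray",(100,120,60),(125,255,255),(395,165,470,235),.014),("rack",(5,70,60),(25,255,255),(190,190,260,250),.04)]:
    m,cs=blobs(im,lo,hi,box)
    for c in cs[:2]: print(nm,cv2.contourArea(c),*rect(c,z))
a=cv2.resize(im[140:260,185:285],None,fx=5,fy=5,interpolation=cv2.INTER_CUBIC)
b=cv2.resize(im[145:215,280:360],None,fx=5,fy=5,interpolation=cv2.INTER_CUBIC)
cv2.imwrite("pics/c1.png",cv2.resize(im[145:245,190:360],None,fx=4.7,fy=4.7,interpolation=cv2.INTER_CUBIC)[:,:,::-1])
E
```

```text
red 238.0 [0.6642 0.0063] [0.197 0.015] -87.0
yel 129.0 [0.5935 0.0902] [0.119 0.013] 2.7
tray 2215.5 [ 0.5294 -0.3349] [0.149 0.147] -73.4
rack 1188.0 [0.4815 0.2936] [0.145 0.083] 64.4
```

View pics/c1.png

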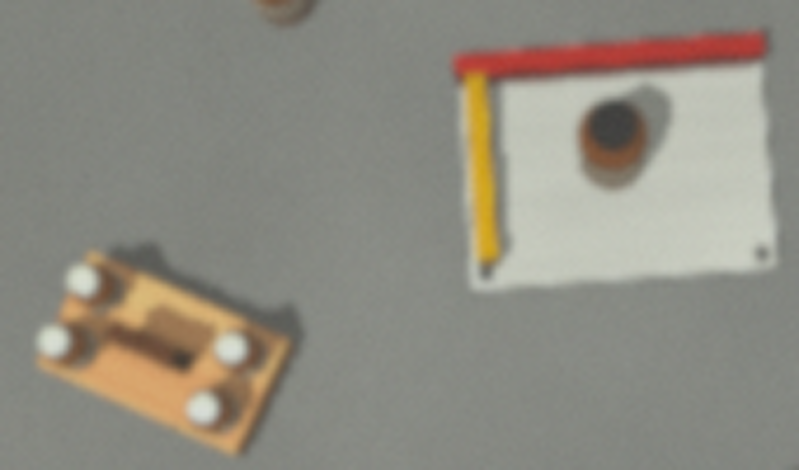

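The crop shows the rack's four white caps and its dark fin near full-image (220,218). The stray's black cap is at (320,172). Stop lengths and angles match the sizes given, with the station yawed about 2.9°.

Run:
```python
from h import *
im=env.get_image("top")
m,cs=blobs(im,(0,0,130),(180,60,255),(190,190,260,250),10)
P=[]
for c in cs[:4]:
    M=cv2.moments(c); P.append(ray("top",M["m10"]/M["m00"],M["m01"]/M["m00"],.1)[:2])
P=np.array(P); print("caps",P.round(4).tolist(),"mean",P.mean(0).round(4)); 
(c,s,a)=cv2.minAreaRect(P.astype(np.float32)); print(c,s,a)
m,cs=blobs(im,(0,0,0),(180,120,75),(305,155,335,190),10)
for c in cs[:2]:
    (u,v),r=cv2.minEnclosingCircle(c); M=cv2.moments(c); u2,v2=M["m10"]/M["m00"],M["m01"]/M["m00"]
    print("stray",u,v,r,u2,v2,ray("top",u2,v2,.135).round(4), "diam",2*r*1.29/465)
s=env.get_image("scene")
m,cs=blobs(s,(0,0,0),(180,130,60),(312,190,340,207),10)
for c in cs[:2]:
    M=cv2.moments(c); u2,v2=M["m10"]/M["m00"],M["m01"]/M["m00"]; print("scene cap",u2,v2,ray("scene",u2,v2,.123).round(4))
```

```text
caps [[0.4763, 0.2822]] mean [0.4763 0.2822]
(0.4763484597206116, 0.2822239100933075) (0.0, 0.0) 0.0
stray 320.21429443359375 171.2142791748047 4.38582706451416 320.06093189964156 171.2831541218638 [0.6023 0.0068 0.135 ] diam 0.024334266293433403
scene cap 325.0405405405405 200.11036036036035 [0.6048 0.0079 0.123 ]
```

Request:
jog_arm([
  [0.025,0.034,0],
  [0.025,0.034,0],
  [0.025,0.034,0],
  [0.025,0.034,0],
  [0.025,0.034,0],
], hand=[0.085,0.085,0.085,0.085,0.085], yaw=[0,0,0,0,0], grip_force=40)

```text
time_s: 0.88
position: [0.3623, -0.3253, 0.2483]
tool_rot: [[0.903, 0.43, 0.0], [0.43, -0.903, 0.0], [0.0, -0.0, -1.0]]
ft_force: [0.3, -0.7, 0.5]
grip_width: 0.085
gripper_force: 0.0
```

Request:
jog_arm([
  [0.025,0.034,0],
  [0.025,0.034,0],
  [0.025,0.034,0],
  [0.025,0.034,0],
  [0.025,0.034,0],
], hand=[0.085,0.085,0.085,0.085,0.085], yaw=[0,0,0,0,0])

```text
time_s: 1.5
position: [0.4873, -0.1552, 0.2483]
tool_rot: [[0.903, 0.43, -0.0], [0.43, -0.903, -0.0], [-0.0, -0.0, -1.0]]
ft_force: [0.2, -0.7, 0.6]
grip_width: 0.0847
gripper_force: 0.0
```

Request:
jog_arm([
  [0.025,0.034,0],
  [0.025,0.034,0],
  [0.025,0.034,0],
  [0.021,0.031,0],
  [0.02,0.03,0],
], hand=[0.085,0.085,0.085,0.085,0.085], yaw=[0,0,0,0,0])

```text
time_s: 2.12
position: [0.6032, 0.0077, 0.2481]
tool_rot: [[0.903, 0.43, -0.0], [0.43, -0.903, 0.0], [-0.0, -0.0, -1.0]]
ft_force: [-0.5, -0.4, -0.5]
grip_width: 0.0851
gripper_force: 0.0
```

Request:
jog_arm([
  [0,0,-0.04],
  [0,0,-0.04],
  [0,0,-0.04],
  [0,0,-0.03],
  [0,0,-0.012],
], hand=[0.085,0.085,0.085,0.085,0.085], yaw=[0,0,0,0,0])

```text
time_s: 2.75
position: [0.602, 0.0066, 0.0847]
tool_rot: [[0.903, 0.43, -0.003], [0.43, -0.903, 0.001], [-0.002, -0.002, -1.0]]
ft_force: [-0.2, -0.0, -0.9]
grip_width: 0.0849
gripper_force: 0.0
```

Request:
jog_arm([
  [0,0,0],
  [0,0,0],
  [0,0,0],
  [0,0,0],
  [0,0,0],
], hand=[0.07,0.06,0.05,0.04,0.03], yaw=[0,0,0,0,0])

```text
time_s: 3.38
position: [0.6031, 0.0064, 0.0875]
tool_rot: [[0.903, 0.43, 0.002], [0.43, -0.903, -0.0], [0.002, 0.001, -1.0]]
ft_force: [-0.5, -0.6, 5.7]
grip_width: 0.0431
gripper_force: 40.6
```

Request:
jog_arm([
  [0,0,0],
  [0,0,0],
  [0,0,0.005],
  [0,0,0.02],
  [0,0,0.02],
], hand=[0.03,0.03,0.03,0.03,0.03], yaw=[0,0,0,0,0])

```text
time_s: 4.0
position: [0.6023, 0.0066, 0.1316]
tool_rot: [[0.903, 0.43, -0.001], [0.43, -0.903, 0.0], [-0.001, -0.001, -1.0]]
ft_force: [-0.3, -0.1, -1.3]
grip_width: 0.0427
gripper_force: 41.0
```

Request:
jog_arm([
  [0,0,0.02],
  [0,-0.01,0.02],
  [-0.005,-0.025,0],
  [-0.008,-0.035,0],
  [-0.008,-0.035,0],
], hand=[0.03,0.03,0.03,0.03,0.03], yaw=[0,0,0,0,0])

```text
time_s: 4.62
position: [0.5811, -0.0992, 0.1712]
tool_rot: [[0.902, 0.431, -0.001], [0.431, -0.902, 0.0], [-0.0, -0.001, -1.0]]
ft_force: [0.1, -0.3, -2.6]
grip_width: 0.0428
gripper_force: 41.1
```

Request:
jog_arm([
  [-0.008,-0.04,0],
  [-0.008,-0.04,0],
  [-0.008,-0.04,0],
  [-0.008,-0.04,0],
  [-0.008,-0.03,0],
], hand=[0.03,0.03,0.03,0.03,0.03], yaw=[0,0,0,0,0])

```text
time_s: 5.25
position: [0.541, -0.2899, 0.1711]
tool_rot: [[0.903, 0.43, -0.001], [0.43, -0.903, 0.0], [-0.0, -0.001, -1.0]]
ft_force: [1.5, 0.5, -2.1]
grip_width: 0.0426
gripper_force: 41.1
```

Request:
jog_arm([
  [-0.008,-0.025,0],
  [-0.004,-0.016,0],
  [0,-0.005,-0.01],
  [0,0,-0.02],
  [0,0,-0.03],
], hand=[0.03,0.03,0.03,0.03,0.03], yaw=[0,0,0,0,0])

```text
time_s: 5.88
position: [0.5302, -0.3337, 0.1106]
tool_rot: [[0.902, 0.431, 0.001], [0.431, -0.902, -0.0], [0.001, 0.001, -1.0]]
ft_force: [0.1, 0.4, -2.5]
grip_width: 0.0423
gripper_force: 41.1
```

Request:
jog_arm([
  [0,0,-0.015],
  [0,0,-0.01],
  [0,0,-0.003],
  [0,0,0],
  [0,0,0],
], hand=[0.03,0.03,0.03,0.03,0.03], yaw=[0,0,0,0,0])

```text
time_s: 6.5
position: [0.5299, -0.3347, 0.084]
tool_rot: [[0.903, 0.43, 0.001], [0.43, -0.903, -0.001], [0.0, 0.001, -1.0]]
ft_force: [-0.3, -0.4, -2.7]
grip_width: 0.0425
gripper_force: 41.0
```

Request:
jog_arm([
  [0,0,-0.001],
  [0,0,-0.001],
  [0,0,0],
  [0,0,0],
  [0,0,0],
], hand=[0.03,0.03,0.03,0.03,0.03], yaw=[0,0,0,0,0])

```text
time_s: 7.12
position: [0.5299, -0.3346, 0.0825]
tool_rot: [[0.903, 0.43, 0.001], [0.43, -0.903, -0.001], [0.001, 0.001, -1.0]]
ft_force: [-0.8, 1.4, 5.5]
grip_width: 0.0427
gripper_force: 41.7
```

Request:
jog_arm([
  [0,0,0],
  [0,0,0],
  [0,0,0],
  [0,0,0],
  [0,0,0],
], hand=[0.046,0.05,0.056,0.065,0.075], yaw=[0,0,0,0,0])

```text
time_s: 7.75
position: [0.5297, -0.3345, 0.0813]
tool_rot: [[0.903, 0.43, -0.0], [0.43, -0.903, -0.0], [-0.0, 0.0, -1.0]]
ft_force: [0.4, -0.4, 0.2]
grip_width: 0.0748
gripper_force: 0.0
```

Request:
jog_arm([
  [0,0,0],
  [0,0,0.01],
  [0,0,0.03],
  [0,0,0.05],
  [0,0,0.06],
], hand=[0.085,0.085,0.085,0.085,0.085], yaw=[0,0,0,0,0])

```text
time_s: 8.38
position: [0.5293, -0.3342, 0.233]
tool_rot: [[0.903, 0.43, -0.001], [0.43, -0.903, 0.001], [-0.0, -0.001, -1.0]]
ft_force: [0.5, -0.4, 0.6]
grip_width: 0.0851
gripper_force: 0.0
```

Request:
jog_arm([
  [0,0.04,0.03],
  [0,0.05,0],
  [0,0.05,0],
  [0,0.05,0],
  [0,0.03,0],
], hand=[0.085,0.085,0.085,0.085,0.085], yaw=[0,0,0,0,0])

```text
time_s: 9.0
position: [0.5293, -0.1123, 0.2624]
tool_rot: [[0.902, 0.432, 0.001], [0.432, -0.902, -0.0], [0.001, 0.001, -1.0]]
ft_force: [0.6, 0.6, 0.2]
grip_width: 0.0851
gripper_force: 0.0
```

Run:
```python
from h import *
im=env.get_image("top"); s=env.get_image("scene")
a=cv2.resize(im[190:250,190:260],None,fx=5.7,fy=5.7,interpolation=cv2.INTER_CUBIC)
b=cv2.resize(s[160:240,190:290],None,fx=4,fy=342/80,interpolation=cv2.INTER_CUBIC)
cv2.imwrite("pics/c2.png",np.hstack([a,b])[:,:,::-1])
m,cs=blobs(im,(0,0,165),(180,60,255),(190,190,260,250),4)
P=[]
for c in cs[:6]:
    M=cv2.moments(c); u,v=M["m10"]/M["m00"],M["m01"]/M["m00"]; p=ray("top",u,v,.1)[:2]; P.append(p); print(M["m00"],u,v,p.round(4))
P=np.array(P[:4]); print(P.mean(0),cv2.minAreaRect(P.astype(np.float32)))
```

```text
26.5 200.59748427672955 217.125786163522 [0.4849 0.3503]
24.5 206.70748299319726 204.156462585034 [0.5217 0.3331]
24.0 232.52083333333334 231.38194444444443 [0.4419 0.2595]
24.0 238.47916666666666 218.61805555555554 [0.4778 0.2424]
[0.4815819  0.29632408] ((0.4817841351032257, 0.29624617099761963), (0.10071734338998795, 0.0406118668615818), 64.70704650878906)
```

View pics/c2.png

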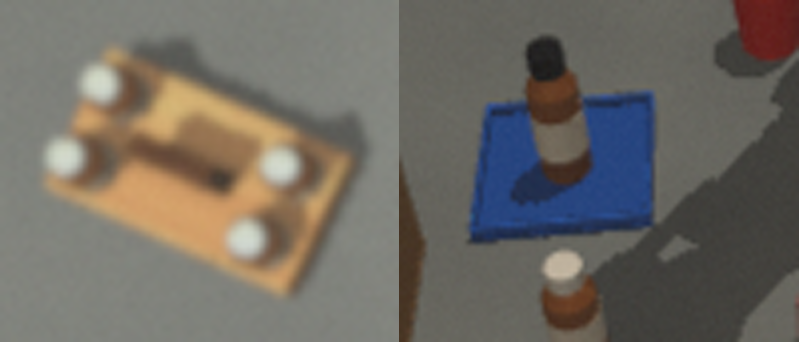

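The right half shows the stray upright inside the tray. The left half shows the four rack caps, whose fitted rectangle of 100.7 x 40.6 mm matches the expected 100 x 40. The rack centre is about (0.4815, 0.2955), with its long axis at 64.7°.

Request:
jog_arm([
  [-0.004,0.03,0],
  [-0.005,0.042,0],
  [-0.005,0.042,0],
  [-0.005,0.042,0],
  [-0.005,0.042,0],
], hand=[0.06,0.06,0.06,0.06,0.06], yaw=[0.068,0.068,0.068,0.068,0.068])

```text
time_s: 9.72
position: [0.5057, 0.084, 0.2619]
tool_rot: [[0.707, 0.708, 0.001], [0.708, -0.707, -0.0], [0.0, 0.001, -1.0]]
ft_force: [0.4, 0.8, -0.2]
grip_width: 0.0599
gripper_force: 0.0
```

Request:
jog_arm([
  [-0.005,0.042,0],
  [-0.005,0.042,0],
  [-0.005,0.042,0],
  [-0.005,0.042,0],
  [-0.004,0.04,0],
], hand=[0.06,0.06,0.06,0.06,0.06], yaw=[0.068,0.068,0.068,0.068,0.068])

```text
time_s: 10.35
position: [0.4819, 0.2923, 0.2619]
tool_rot: [[0.43, 0.903, 0.001], [0.903, -0.43, 0.0], [0.0, 0.001, -1.0]]
ft_force: [0.8, 0.0, -0.1]
grip_width: 0.0599
gripper_force: 0.0
```

Request:
jog_arm([
  [0,0.003,-0.04],
  [0,0,-0.045],
  [0,0,-0.045],
  [0,0,-0.035],
  [0,0,-0.014],
], hand=[0.06,0.06,0.06,0.06,0.06], yaw=[0.003,0,0,0,0])

```text
time_s: 10.98
position: [0.4818, 0.2938, 0.081]
tool_rot: [[0.429, 0.903, -0.002], [0.903, -0.429, -0.001], [-0.002, -0.001, -1.0]]
ft_force: [0.1, -0.2, -0.6]
grip_width: 0.0601
gripper_force: 0.0
```

Request:
jog_arm([
  [0,0,0],
  [0,0,0],
  [0,0,0],
  [0,0,0],
  [0,0,0],
], hand=[0.045,0.03,0.02,0.01,0.005], yaw=[0,0,0,0,0], grip_force=80)

```text
time_s: 11.6
position: [0.4821, 0.2947, 0.0835]
tool_rot: [[0.429, 0.903, 0.002], [0.903, -0.429, 0.001], [0.001, 0.001, -1.0]]
ft_force: [0.5, -0.1, 5.7]
grip_width: 0.0131
gripper_force: 79.1
```

Request:
jog_arm([
  [0,0,0],
  [0,0,0.003],
  [0,0,0.005],
  [0,0,0.01],
  [0,0,0.015],
], hand=[0.005,0.005,0.005,0.005,0.005], yaw=[0,0,0,0,0])

```text
time_s: 12.22
position: [0.4814, 0.2945, 0.1159]
tool_rot: [[0.429, 0.903, -0.001], [0.903, -0.429, -0.0], [-0.001, -0.001, -1.0]]
ft_force: [0.5, 0.5, -7.1]
grip_width: 0.0134
gripper_force: 78.0
```

Request:
jog_arm([
  [0,0,0.025],
  [0.006,-0.01,0.025],
  [0.01,-0.02,0.01],
  [0.012,-0.03,0],
  [0.012,-0.03,0],
], hand=[0.005,0.005,0.005,0.005,0.005], yaw=[0,0.04,0.05,0.05,0.05])

```text
time_s: 12.85
position: [0.5219, 0.2037, 0.1764]
tool_rot: [[0.248, 0.969, 0.001], [0.969, -0.248, 0.0], [0.0, 0.001, -1.0]]
ft_force: [0.4, -0.6, -7.1]
grip_width: 0.013
gripper_force: 78.4
```

Request:
jog_arm([
  [0.012,-0.03,0],
  [0.012,-0.03,0],
  [0.012,-0.03,0],
  [0.012,-0.03,0],
  [0.012,-0.03,0],
], hand=[0.005,0.005,0.005,0.005,0.005], yaw=[0.05,0.05,0.05,0.05,0.05])

```text
time_s: 13.48
position: [0.5819, 0.0535, 0.1763]
tool_rot: [[0.001, 1.0, 0.001], [1.0, -0.001, -0.0], [-0.0, 0.001, -1.0]]
ft_force: [-0.1, 0.0, -7.5]
grip_width: 0.0131
gripper_force: 78.4
```

Request:
jog_arm([
  [0.012,-0.026,0],
  [0.008,-0.02,0],
  [0.004,-0.01,0],
  [0,0,0],
  [0,0,0],
], hand=[0.005,0.005,0.005,0.005,0.005], yaw=[0.044,0.01,0,0,0])

```text
time_s: 14.1
position: [0.6053, -0.0006, 0.1755]
tool_rot: [[-0.052, 0.999, -0.0], [0.999, 0.052, 0.0], [0.0, -0.0, -1.0]]
ft_force: [0.2, 0.3, -7.3]
grip_width: 0.013
gripper_force: 78.4
```

Run:
```python
from h import *
im=env.get_image("top"); s=env.get_image("scene"); o=env.observe(); print(o["position"],o["tool_rot"][:,1])
a=cv2.resize(im[130:230,270:370],None,fx=4,fy=4,interpolation=cv2.INTER_CUBIC)
b=cv2.resize(s[140:260,265:385],None,fx=400/120,fy=400/120,interpolation=cv2.INTER_CUBIC)
cv2.imwrite("pics/c3.png",np.hstack([a,b])[:,:,::-1])
```

```text
[ 0.60538233 -0.00062194  0.17548609] [ 9.98652512e-01  5.18955468e-02 -1.14075098e-04]
```

View pics/c3.png

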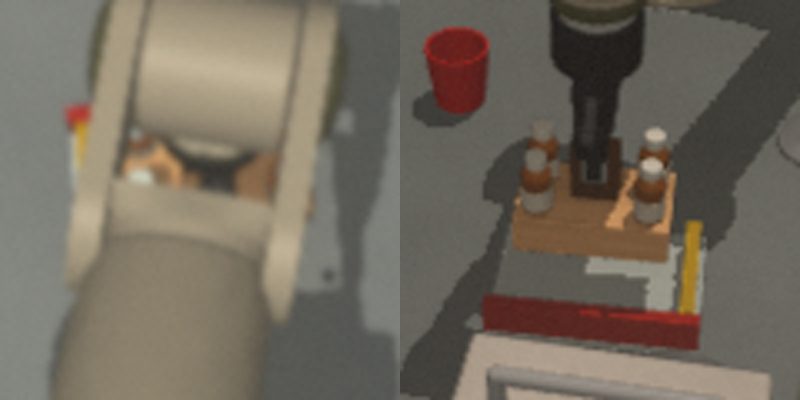

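The right half (scene view) shows the rack hanging level, with the gripper centred on the fin. It sits parallel over the plate, clear of the red and yellow stops. The caps are at full-image (306,187), (341,190), (341.5,181) and (308,179).

Run:
```python
from h import *
P=np.array([ray("scene",u,v,.187)[:2] for u,v in [(305.8,187.4),(340.6,190.1),(341.5,180.8),(307.9,179)]])
print(P.round(4),P.mean(0))
```

```text
[[ 0.6288 -0.0451]
 [ 0.6225  0.0549]
 [ 0.5816  0.0521]
 [ 0.5912 -0.0464]] [0.60602264 0.00387661]
```

Request:
jog_arm([
  [0,0,-0.015],
  [0,0,-0.02],
  [0,0,-0.015],
  [0,0,-0.01],
  [0,0,0],
], hand=[0.005,0.005,0.005,0.005,0.005], yaw=[0,0,0,0,0])

```text
time_s: 14.82
position: [0.6054, -0.0014, 0.1146]
tool_rot: [[-0.051, 0.999, -0.001], [0.999, 0.051, 0.0], [0.0, -0.001, -1.0]]
ft_force: [-0.2, -0.3, -6.5]
grip_width: 0.0131
gripper_force: 78.3
```

Request:
jog_arm([
  [0,0,-0.01],
  [0,0,-0.006],
  [0,0,-0.003],
  [0,0,0],
  [0,0,0],
], hand=[0.005,0.005,0.005,0.005,0.005], yaw=[0,0,0,0,0])

```text
time_s: 15.45
position: [0.6058, -0.0015, 0.0966]
tool_rot: [[-0.051, 0.999, 0.001], [0.999, 0.051, -0.0], [-0.0, 0.001, -1.0]]
ft_force: [-0.1, -0.2, -6.9]
grip_width: 0.0135
gripper_force: 78.4
```

Request:
jog_arm([
  [0,0,-0.001],
  [0,0,0],
  [0,0,-0.001],
  [0,0,0],
  [0,0,0],
], hand=[0.005,0.005,0.005,0.005,0.005], yaw=[0,0,0,0,0])

```text
time_s: 16.08
position: [0.6057, -0.0015, 0.0943]
tool_rot: [[-0.051, 0.999, 0.0], [0.999, 0.051, 0.0], [0.0, 0.0, -1.0]]
ft_force: [-0.0, -0.1, -7.1]
grip_width: 0.0128
gripper_force: 78.4
```

Request:
jog_arm([
  [0,0,-0.001],
  [0,0,0],
  [0,0,0],
  [0,0,0],
  [0,0,0],
], hand=[0.005,0.005,0.005,0.005,0.005], yaw=[0,0,0,0,0])

```text
time_s: 16.7
position: [0.6058, -0.0015, 0.0935]
tool_rot: [[-0.051, 0.999, 0.0], [0.999, 0.051, -0.0], [-0.0, 0.0, -1.0]]
ft_force: [-0.2, -0.2, -3.0]
grip_width: 0.0133
gripper_force: 79.0
```

Request:
jog_arm([
  [0,0,-0.0005],
  [0,0,0],
  [0,0,0],
  [0,0,0],
  [0,0,0],
], hand=[0.005,0.005,0.005,0.005,0.005], yaw=[0,0,0,0,0])

```text
time_s: 17.32
position: [0.6058, -0.0015, 0.0935]
tool_rot: [[-0.051, 0.999, 0.001], [0.999, 0.051, -0.0], [-0.0, 0.001, -1.0]]
ft_force: [-2.7, -0.8, 5.7]
grip_width: 0.013
gripper_force: 80.2
```

Request:
jog_arm([
  [0.002,0,-0.0],
  [0.002,0,0.0004],
  [0.002,0.0005,0],
  [0.001,0,0],
  [0.001,0,0],
], hand=[0.005,0.005,0.005,0.005,0.005], yaw=[0,0,0,0,0])

```text
time_s: 17.95
position: [0.6137, -0.0009, 0.0935]
tool_rot: [[-0.051, 0.999, 0.0], [0.999, 0.051, -0.0], [-0.0, 0.0, -1.0]]
ft_force: [-3.6, -0.5, 5.8]
grip_width: 0.0133
gripper_force: 80.3
```

Request:
jog_arm([
  [0.001,0,0],
  [0,0,0],
  [0,0,0],
  [0,0,0],
  [0,0,0],
], hand=[0.005,0.005,0.005,0.005,0.005], yaw=[0,0,0,0,0])

```text
time_s: 18.58
position: [0.6148, -0.0009, 0.0935]
tool_rot: [[-0.051, 0.999, 0.0], [0.999, 0.051, -0.0], [-0.0, 0.0, -1.0]]
ft_force: [-3.3, -0.5, 6.1]
grip_width: 0.0132
gripper_force: 80.3
```

Request:
jog_arm([
  [0.0005,0,0.0004],
  [0.0,0,0],
  [0.0005,0,0],
  [0,0,0],
  [0,0,0],
], hand=[0.005,0.005,0.005,0.005,0.005], yaw=[0,0,0,0,0])

```text
time_s: 19.2
position: [0.6157, -0.0009, 0.0935]
tool_rot: [[-0.051, 0.999, 0.0], [0.999, 0.051, 0.0], [0.0, 0.0, -1.0]]
ft_force: [-2.9, 0.1, 1.1]
grip_width: 0.0131
gripper_force: 79.8
```

Request:
jog_arm([
  [0.0005,0,0],
  [0,0,0],
  [0,0,0],
  [0,0,0],
  [0,0,0],
], hand=[0.005,0.005,0.005,0.005,0.005], yaw=[0,0,0,0,0])

```text
time_s: 19.82
position: [0.6161, -0.0009, 0.0935]
tool_rot: [[-0.051, 0.999, -0.0], [0.999, 0.051, 0.0], [0.0, -0.0, -1.0]]
ft_force: [-2.4, 1.1, -0.2]
grip_width: 0.0131
gripper_force: 79.7
```

Request:
jog_arm([
  [0.0005,0,0],
  [0,0,0],
  [0,0,0],
  [0,0,0],
  [0,0,0],
], hand=[0.005,0.005,0.005,0.005,0.005], yaw=[0,0,0,0,0])

```text
time_s: 20.45
position: [0.6166, -0.001, 0.0935]
tool_rot: [[-0.051, 0.999, -0.0], [0.999, 0.051, 0.0], [0.0, -0.0, -1.0]]
ft_force: [-2.3, 0.3, -1.5]
grip_width: 0.0133
gripper_force: 79.6
```

Request:
jog_arm([
  [0.0005,0,0],
  [0,0,0],
  [0,0,0],
  [0,0,0],
  [0,0,0],
], hand=[0.005,0.005,0.005,0.005,0.005], yaw=[0,0,0,0,0])

```text
time_s: 21.08
position: [0.6172, -0.001, 0.0935]
tool_rot: [[-0.051, 0.999, -0.0], [0.999, 0.051, 0.0], [0.0, -0.0, -1.0]]
ft_force: [-0.8, 0.8, -3.8]
grip_width: 0.0136
gripper_force: 79.3
```

```bash
python3 -c "
from h import *
o=env.observe(); print(o['wrist_torque'],o['ft_force'],o['position'])"
```

```text
[0.1046213  0.05352788 0.02559267] [-0.79600188  0.77556636 -3.76322623] [ 0.61715882 -0.00096439  0.09349769]
```

Request:
jog_arm([
  [0.0005,0,0],
  [0,0,0],
  [0,0,0],
  [0.0005,0,0],
  [0,0,0],
], hand=[0.005,0.005,0.005,0.005,0.005], yaw=[0,0,0,0,0])

```text
time_s: 21.7
position: [0.6182, -0.001, 0.0936]
tool_rot: [[-0.051, 0.999, -0.0], [0.999, 0.051, 0.0], [0.0, -0.0, -1.0]]
ft_force: [-1.0, -0.0, -4.5]
grip_width: 0.0128
gripper_force: 79.0
```

Request:
jog_arm([
  [0.0005,0,0],
  [0,0,0],
  [0,0,0],
  [0,0,0],
  [0,0,0],
], hand=[0.005,0.005,0.005,0.005,0.005], yaw=[0,0,0,0,0])

```text
time_s: 22.32
position: [0.6186, -0.001, 0.0936]
tool_rot: [[-0.051, 0.999, -0.0], [0.999, 0.051, 0.0], [0.0, -0.0, -1.0]]
ft_force: [0.2, 0.5, -6.0]
grip_width: 0.0133
gripper_force: 78.9
```

Request:
jog_arm([
  [0.0005,0,-0.0004],
  [0,0,0],
  [0,0,0],
  [0.0003,0,0],
  [0,0,0],
], hand=[0.005,0.005,0.005,0.005,0.005], yaw=[0,0,0,0,0])

```text
time_s: 22.95
position: [0.6194, -0.001, 0.0935]
tool_rot: [[-0.051, 0.999, 0.0], [0.999, 0.051, -0.0], [-0.0, 0.0, -1.0]]
ft_force: [-3.3, -0.4, 1.1]
grip_width: 0.0131
gripper_force: 79.4
```

Request:
jog_arm([
  [0.0005,0,0],
  [0,0,0],
  [0,0,0],
  [0,0,0],
  [0,0,0],
], hand=[0.005,0.005,0.005,0.005,0.005], yaw=[0,0,0,0,0])

```text
time_s: 23.58
position: [0.6195, -0.001, 0.0935]
tool_rot: [[-0.051, 0.999, -0.001], [0.999, 0.051, -0.0], [0.0, -0.001, -1.0]]
ft_force: [-6.1, -0.4, 3.4]
grip_width: 0.0133
gripper_force: 80.0
```

Request:
jog_arm([
  [-0.0003,0.001,0.0002],
  [0,0.002,0],
  [-0.0001,0.002,0],
  [-0.0001,0.002,0],
  [-0.0001,0.001,0],
], hand=[0.005,0.005,0.005,0.005,0.005], yaw=[0,0,0,0,0])

```text
time_s: 24.2
position: [0.6191, 0.0062, 0.0936]
tool_rot: [[-0.051, 0.999, -0.001], [0.999, 0.051, -0.001], [-0.001, -0.001, -1.0]]
ft_force: [-4.1, -4.3, 1.5]
grip_width: 0.0133
gripper_force: 79.7
```

Request:
jog_arm([
  [0,0.0005,0],
  [0,0.0005,0],
  [0,0,0],
  [0,0,0],
  [0,0,0],
], hand=[0.005,0.005,0.005,0.005,0.005], yaw=[0,0,0,0,0])

```text
time_s: 24.82
position: [0.6191, 0.0071, 0.0936]
tool_rot: [[-0.051, 0.999, -0.001], [0.999, 0.051, -0.001], [-0.001, -0.001, -1.0]]
ft_force: [-4.8, -4.6, 0.8]
grip_width: 0.0133
gripper_force: 79.7
```

Request:
jog_arm([
  [0,0.001,0.0001],
  [0,0.001,0],
  [-0.0001,0.0005,0],
  [0,0,0],
  [0,0,0],
], hand=[0.005,0.005,0.005,0.005,0.005], yaw=[0,0,0,0,0])

```text
time_s: 25.45
position: [0.619, 0.0097, 0.0936]
tool_rot: [[-0.051, 0.999, -0.001], [0.999, 0.051, -0.001], [-0.001, -0.001, -1.0]]
ft_force: [-4.2, -4.1, 1.1]
grip_width: 0.0131
gripper_force: 79.7
```

Request:
jog_arm([
  [0,0.0005,0],
  [0,0.0005,0],
  [0,0,0],
  [0,0,0],
  [0,0,0],
], hand=[0.005,0.005,0.005,0.005,0.005], yaw=[0,0,0,0,0])

```text
time_s: 26.08
position: [0.6189, 0.0107, 0.0936]
tool_rot: [[-0.051, 0.999, -0.001], [0.999, 0.051, -0.001], [-0.001, -0.001, -1.0]]
ft_force: [-4.7, -4.0, 0.5]
grip_width: 0.0127
gripper_force: 79.7
```

Request:
jog_arm([
  [0,0.0005,0],
  [0,0.0005,0],
  [0,0,0],
  [0,0,0],
  [0,0,0],
], hand=[0.005,0.005,0.005,0.005,0.005], yaw=[0,0,0,0,0])

```text
time_s: 26.7
position: [0.6189, 0.0116, 0.0936]
tool_rot: [[-0.051, 0.999, -0.001], [0.999, 0.051, -0.001], [-0.001, -0.001, -1.0]]
ft_force: [-5.2, -4.4, 1.2]
grip_width: 0.0132
gripper_force: 79.7
```

Request:
jog_arm([
  [0,0.0005,0],
  [0,0.0005,0],
  [0,0,0],
  [0,0,0],
  [0,0,0],
], hand=[0.005,0.005,0.005,0.005,0.005], yaw=[0,0,0,0,0])

```text
time_s: 27.32
position: [0.6188, 0.0126, 0.0936]
tool_rot: [[-0.051, 0.999, -0.001], [0.999, 0.051, -0.001], [-0.001, -0.001, -1.0]]
ft_force: [-5.3, -4.4, 1.1]
grip_width: 0.0131
gripper_force: 79.7
```

Request:
jog_arm([
  [0,0.0005,0],
  [0,0.0005,0],
  [0,0,0],
  [0,0,0],
  [0,0,0],
], hand=[0.005,0.005,0.005,0.005,0.005], yaw=[0,0,0,0,0])

```text
time_s: 27.95
position: [0.6188, 0.0136, 0.0936]
tool_rot: [[-0.051, 0.999, -0.001], [0.999, 0.051, -0.002], [-0.001, -0.001, -1.0]]
ft_force: [-6.2, -4.5, 2.0]
grip_width: 0.0133
gripper_force: 79.7
```

Request:
jog_arm([
  [0,0.0005,0],
  [0,0.0005,0],
  [0,0,0],
  [0,0,0],
  [0,0,0],
], hand=[0.005,0.005,0.005,0.005,0.005], yaw=[0,0,0,0,0])

```text
time_s: 28.58
position: [0.6188, 0.0142, 0.0936]
tool_rot: [[-0.051, 0.999, -0.001], [0.999, 0.051, -0.002], [-0.002, -0.001, -1.0]]
ft_force: [-6.9, -7.1, 2.0]
grip_width: 0.013
gripper_force: 79.7
```

Request:
jog_arm([
  [0.0002,0.0002,0],
  [0.0002,0.0002,0],
  [0,0,0],
  [0,0,0],
  [0,0,0],
], hand=[0.005,0.005,0.005,0.005,0.005], yaw=[0,0,0,0,0])

```text
time_s: 29.2
position: [0.6188, 0.0142, 0.0937]
tool_rot: [[-0.05, 0.999, -0.002], [0.999, 0.05, -0.003], [-0.003, -0.002, -1.0]]
ft_force: [-9.1, -8.4, 3.1]
grip_width: 0.0132
gripper_force: 80.0
```

```bash
python3 -c "
from h import *
o=env.observe(); print(o['wrist_torque'],o['ft_force'],o['position'],np.array(o['tool_rot']).round(4))"
```

```text
[-1.14136824  1.23247493 -0.01284005] [-9.05315165 -8.39572419  3.14097494] [0.61883014 0.01420366 0.09366218] [[-0.0504  0.9987 -0.0023]
 [ 0.9987  0.0504 -0.0028]
 [-0.0027 -0.0025 -1.    ]]
```

Request:
jog_arm([
  [0,0.0003,0.0001],
  [0.0001,0.0003,0],
  [0.0001,0.0003,0],
  [0,0,0],
  [0,0,0],
], hand=[0.005,0.005,0.005,0.005,0.005], yaw=[0,0,0,0,0])

```text
time_s: 29.82
position: [0.6188, 0.0143, 0.0937]
tool_rot: [[-0.05, 0.999, -0.003], [0.999, 0.05, -0.004], [-0.004, -0.003, -1.0]]
ft_force: [-9.7, -13.5, 2.9]
grip_width: 0.0132
gripper_force: 79.9
```

Request:
jog_arm([
  [0.0002,0.0001,0],
  [0,0,0],
  [0,0,0],
  [0,0,0],
  [0,0,0],
], hand=[0.005,0.005,0.005,0.005,0.005], yaw=[0,0,0,0,0])

```text
time_s: 30.45
position: [0.6189, 0.0143, 0.0937]
tool_rot: [[-0.05, 0.999, -0.003], [0.999, 0.05, -0.004], [-0.004, -0.004, -1.0]]
ft_force: [-10.1, -13.5, 4.2]
grip_width: 0.0132
gripper_force: 80.1
```

Request:
jog_arm([
  [0,0,0],
  [0,0,0],
  [0,0,0],
  [0,0,0],
  [0,0,0],
], hand=[0.005,0.005,0.005,0.005,0.005], yaw=[0,0,0,0,0])

```text
time_s: 31.08
position: [0.6189, 0.0143, 0.0937]
tool_rot: [[-0.05, 0.999, -0.003], [0.999, 0.05, -0.004], [-0.004, -0.004, -1.0]]
ft_force: [-10.6, -13.1, 3.5]
grip_width: 0.0132
gripper_force: 80.1
```

Run:
```python
from h import *
s=env.get_image("scene"); o=env.observe(); print(o["ft_force"],o["wrist_torque"],o["position"])
a=cv2.resize(s[165:265,270:380],None,fx=5.5,fy=5.5,interpolation=cv2.INTER_CUBIC)
cv2.imwrite("pics/c4.png",a[:,:,::-1])
cv2.imwrite("pics/s4.png",s[:,:,::-1])
```

```text
[-10.40455453 -13.69491503   2.99643305] [-1.77747208  1.56681016  0.04767905] [0.61887919 0.01427357 0.09376752]
```

View pics/c4.png

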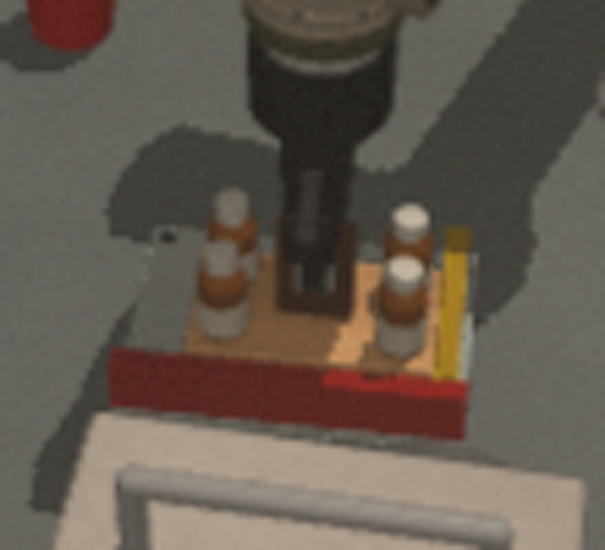

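View pics/s4.png

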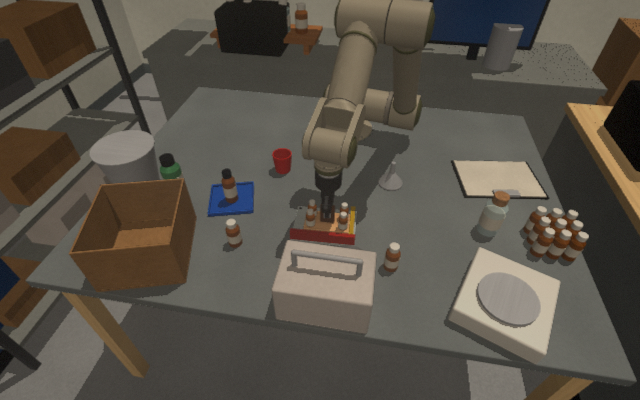

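The rack (crop around (310,310)) sits flat, flush to the red stop in front and the yellow stop at right. In the full view the stray stands in the tray at (230,187) and the bystanders haven't moved. The push is steady at about 11 N in x and 13 N in y at the wrist, roughly 10 N on each stop after rubbing.

```bash
python3 -c "
from rig import env
print(env.close_job())"
```

```text
the job is handed in; nothing more can be done
None
```

I handed the job in at about 31 s: the stray bottle stands released and upright in the blue tray, and the gripper still holds the rack flat on the plate, flush against both stops at an estimated 10 N each (wrist reads about 11 N and 13 N before rubbing); the hand-in gave no verdict.

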